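Swing the tap over the cherries and open the cold lever

ROBOT

A 7-joint arm with a two-finger parallel gripper is mounted at the origin on the work surface. World frame = base frame: x ahead of the robot, y to its left, z up, the work surface at z = 0. Lengths are in m, angles in rad, forces in N, time in s.
With the tool pointing down it reaches from about 0.4 to 0.85 m from the base axis. Payload 4.5 kg.
Tool frame: the origin (TCP) lies midway between the tips of the shut fingers; the grasp point (between the pads) lies 19 mm behind it; z points along the fingers, y is the line along which they close (so a half turn about z gives the same grasp; the last joint's range is limited). The gripper opens to 88 mm and grips with 3 to 60 N. Pads are 18 mm wide; open, the fingers measure 123 mm over their backs; the gripper's body (75 mm by 187 mm) begins 45 mm behind the grasp point.
Start: joints at [1.186, 0.689, -0.195, 1.565, 0.157, 0.902, -0.215], TCP at [0.254, -0.571, 0.239] pointing down, gripper open.
Joint ranges: [-3.01, 3.01], [-0.46, 2.08], [-1.47, 1.51], [0.13, 2.56], [-1, 4.14], [0.04, 2.09], [-2.66, 2.66]. Speed limits (rad/s): [2.57, 2.57, 3.14, 3.14, 3.14, 3.14, 3.14].

INTERFACE

Orientations are given as a unit quaternion [x, y, z, w].
In Python, from plant import sensors, eyes, finish_job gives the robot as it stands.
- The arm moves only by the tool send_rows, never from a script. Its argument "rows" is text: rows parted by semicolons, each of 4 numbers parted by spaces: the shift along the tool's x, y, z normalised to -1 to 1, where 1 is 30 cm, then the turn about the tool's z normalised to -1 to 1, where 1 is 2 pi rad. A call has 1 to 10 rows; each row is the pose to reach, as a shift and turn from the pose commanded when the call began, along the tool's axes at that moment, turning the shorter way round; what a row does not reach only later rows make up. A row lasts 1/12 s, in which the tool goes at most 41.7 mm and 7.16 degrees, less where a joint would pass 70% of its speed; a pose out of reach is approached as far as the arm can. A call with a number of a shift or a turn outside -1 to 1 is refused whole. A call with a gripper value outside its range is refused whole. "jaw" is the closure, from -1 (fully open) to 1 (shut), set as the call begins (left out, the last holds). The fingers move at their own pace and stop on an object; "force" is the grip in N (left out, the last holds). Time passes only in rows, so rows that repeat a pose let the fingers close. It gives the time, the measured TCP pose, the force, the opening and the grip force at its end, in the units of the state.
- sensors.get_state(): the state, without advancing time (a new reading comes with each control period).
- eyes.snapshot(name): name is "scene" or "top" or "wrist"; returns (picture, depth): 420x560x3 uint8, red, green, blue; 420x560 float32, m along the optical axis (not along the pixel's ray), 0 where there is no reading.
- eyes.calibration(name): a dict with "fov_y" (degrees; the focal length in pixels is half the picture's height over the tangent of half this angle, whatever the lens; pixels are square), "cx", "cy" (the principal point, pixels), "world_from_camera" (4x4, takes a point from camera to world coordinates). Camera axes: x right, y down, z forward; pixel columns grow to the right and rows downward; lengths in m; the calibration is good to about 2 mm. A picture is of the moment at which its call begins: read the wrist's pose just before it. calibration takes no time and is no camera call; for the wrist camera it gives the pose at the moment of the call.
- finish_job(): hands the job in; it is judged then, once.
The state is a dict: "clock": time; "q": joint angles; "qd": joint speeds; "joint_torque": joint torques, N m; "tool_pos": TCP position; "eef_rot": TCP orientation; "contact_force": force on the tool from outside, world axes, zero at the start; "moment": the same for the moment, N m; "opening": opening from 0.0 (shut) to 1.0 (fully open); "finger_force": force on a finger pad.
Only numpy, scipy, OpenCV 4.12 (cv2) and the standard library are available. Lean on these libraries where they do the work, as an engineer would, in place of code of your own. Each camera call takes 0.05 s, during which the arm holds its last target. There are 200 camera calls.

TASK

Get ready to rinse the cherries: push the kitchen tap's spout round until its outlet is over the middle of the copper colander in the sink, and only then push the cold lever (blue cap) fully open, to its stop. A fingertip is enough and nothing needs picking up: leave the hot lever (red cap), the colander, the bowl and the things around the tap where they are, and finish with the hand clear.

Things in the scene. Friction and masses are not known exactly. Their poses are not given: they have to be found in the camera images.
- tap: nickel bridge tap fixed on the deck behind a recessed sink: central column 32 mm wide, side columns at its y = +110 and -110 mm (36 mm wide, 104 mm high), joined by an 18 mm bar at height 45 mm. Origin: on the deck (z = 0) on the spout's vertical swivel axis. Its x axis points away from the sink, y to the hot side (left seen from the robot). Place and yaw vary
- spout (a joint): spout's swivel about the tap origin's vertical axis, rad; 0 = along the tap's -x (straight over the sink), positive = counter-clockwise from above (to the cold side). Range +-1.2, starts within +-0.15, stays where left; about 2 N at its end moves it. Round tube 24 mm thick, centre line 129 to 136 mm above the deck from 20 to 160 mm out, then bends down to the outlet. Top at 148 mm
- spout_outlet (a point): centre of the spout's outlet (dark ring 28 mm across), 200 mm from the swivel axis, 82 mm above the deck; turns with the spout
- spout_push (a point): point on the centre line of the spout tube, 160 mm from the swivel axis, 129 mm above the deck, a good place to push sideways; turns with the spout
- cold_lever (a joint): cold lever (blue cap, right-hand column at the tap's y = -110 mm), rad; 0 = closed, pointing outwards along the tap's -y; grows as it turns clockwise seen from above, towards the sink (tap's -x); fully open at its stop, 1.25. Starts between 0 and 0.2, stays where left; about 2 N near the tip moves it
- cold_pivot (a point): on the vertical pivot axis of the cold lever, at the height of the lever's bar, 115 mm above the deck. The hub is 34 mm across; the blue cap's top is at 131 mm
- cold_tip (a point): centre of the 20 mm ball at the end of the cold lever, 80 mm from the pivot, 115 mm above the deck; the bar between hub and ball is round, 14 mm across, and level; open space above, beside and below it
- hot_lever (a joint): hot lever (red cap, left-hand column at the tap's y = +110 mm), rad; 0 = closed, pointing outwards along the tap's +y; mirror image of the cold lever. Starts at 0; must stay shut
- hot_tip (a point): centre of the 20 mm ball at the end of the hot lever, 80 mm from its pivot, 115 mm above the deck
- colander: loose copper colander with cherries in it and two small brass ears, rim 130 mm across, 86 mm high, standing on the sink's floor 160 mm below the deck, to the left or to the right of the tap's middle; origin at the centre of its underside, z up. Its centre is 175 to 225 mm from the swivel axis, 0.4 to 0.75 rad to either side of straight out
- bowl: loose white ceramic bowl, 120 mm across, 65 mm high, on the sink's floor on the other side; origin at the centre of its underside. Not the target
- soap_bottle: loose white soap bottle with a steel cap, 60 mm across, 150 mm high, on the deck behind the tap's central column; origin at the centre of its underside
- soap_dish: loose white dish 85 x 110 mm with a green block of soap, 52 mm high in all, on the deck outside the hot lever; origin at the centre of its underside
- beaker: loose blue beaker, 72 mm across, 85 mm high, on the deck outside the cold lever; origin at the centre of its underside
Mind the look-alikes: they are no part of the job. What is shaped like the colander but green or turquoise is not meant.

How it is judged:
By the outcome, as a careful person would: the job done as asked, in the order asked, and still so for the second after the job is handed in, with the robot touching nothing.
It also fails if it takes over 58 s, if anything falls off the work surface, if the arm or the gripper's body presses on something with over 40 N, if the wrist force passes 120 N, or if a joint passes its speed limit or range.

## Working session

There is one attempt and no reset: what is moved stays moved. The work goes in short steps, Python scripts to look and compute and a tool call to move; the robot and the scene stay as the last step left them, time stands still between calls to the robot, and variables do not carry over. Pictures are saved under pics/ and viewed, at most 10 in all, crops included, and the job is handed in when it is done.

Besides the shell and the picture viewer there is one more tool, called after "Call:" as a command line: name --argument value ..., lists and objects as JSON in quotes. send_rows: Moves the arm, as the interface text tells. Scaled input: -1 to 1 covers 30 cm each way for a shift and 2 pi rad each way for a turn. Its arguments: {"type":"object","properties":{"rows":{"type":"string"},"jaw":{"type":"number"},"force":{"type":"number"}},"required":["rows"]}

```bash
mkdir -p pics; ls
cat > h.py <<'E'
import numpy as np,cv2
from plant import sensors,eyes,finish_job
def snap(n):
    c=eyes.calibration(n); p,d=eyes.snapshot(n)
    return p,d,c
def cloud(d,c):
    h,w=d.shape; f=h/2/np.tan(np.radians(c['fov_y'])/2)
    v,u=np.mgrid[:h,:w]
    P=np.stack([(u-c['cx'])/f*d,(v-c['cy'])/f*d,d],-1)
    T=np.array(c['world_from_camera']); return P@T[:3,:3].T+T[:3,3]
def ray(u,v,z,c,h=420):
    f=h/2/np.tan(np.radians(c['fov_y'])/2); T=np.array(c['world_from_camera'])
    r=T[:3,:3]@np.array([(u-c['cx'])/f,(v-c['cy'])/f,1]); o=T[:3,3]
    return o+r*(z-o[2])/r[2]
E
python3 - <<'E'
from h import *
print(sensors.get_state())
for n in ("top","scene"):
    p,d,c=snap(n); np.savez(n+"0.npz",p=p,d=d,c=c)
    cv2.imwrite(f"pics/{n}0.png",p[...,::-1]); print(n,c['fov_y'],c['cx'],c['cy'],np.round(c['world_from_camera'],3).tolist())
E
```

```text
pics
{'clock': 0.0, 'q': array([ 1.18577313,  0.69001219, -0.19450264,  1.56634903,  0.15730569,
        0.90251584, -0.21508989]), 'qd': array([-0.00015776,  0.00108873, -0.00136195, -0.00125616,  0.00247546,
        0.00061424, -0.00079038]), 'joint_torque': array([-1.13977853e-05, -5.27559757e+01, -1.26692254e+00, -1.53428489e+01,
       -5.26483054e-02,  6.47773777e-03,  1.94255995e-04]), 'tool_pos': array([ 0.2538622 , -0.57041441,  0.23789083]), 'eef_rot': array([ 9.78143620e-01,  2.07928263e-01, -2.68863671e-04, -9.07218725e-04]), 'contact_force': array([-0.26329366, -0.49507787,  0.59129971]), 'moment': array([ 0.01979947, -0.00320683, -0.01787896]), 'finger_force': 0.0, 'opening': 1.0027213295371762}
top 45.82478296200037 290.0606326116759 212.82602320934149 [[-0.002, -0.998, 0.063, 0.419], [-1.0, 0.003, 0.012, 0.049], [-0.012, -0.063, -0.998, 1.348], [0.0, 0.0, 0.0, 1.0]]
scene 52.082502293471514 284.58286440286577 202.06612274372546 [[0.381, 0.723, -0.577, 1.274], [0.925, -0.29, 0.246, -0.259], [0.011, -0.627, -0.779, 1.054], [0.0, 0.0, 0.0, 1.0]]
```

View pics/top0.png

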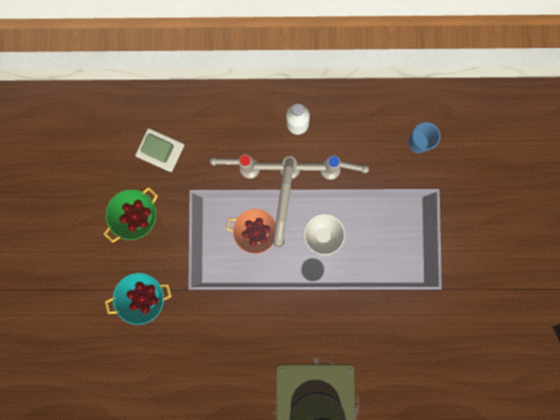

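View pics/scene0.png

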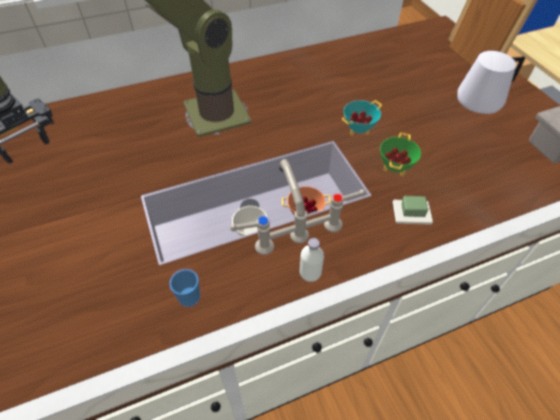

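The top view shows the copper colander at (255,231). The green one at (131,215) and the turquoise one at (138,299) are look-alikes standing on the deck. Only the (255,231) one is copper and in the sink, so it's the target. The red cap is at (245,161), the blue cap at (334,161), the outlet near (279,240) and the cold ball at (366,170).

```bash
cat > m.py <<'E'
from h import *
import sys
def load(n):
    z=np.load(n,allow_pickle=True); return z['p'],z['d'],z['c'].item()
def cen(m):
    n,l,s,ce=cv2.connectedComponentsWithStats(m.astype(np.uint8)); i=1+np.argmax(s[1:,4]); return ce[i],s[i,4],l==i
def measure(n):
    p,d,c=load(n); W=cloud(d,c); hsv=cv2.cvtColor(p,cv2.COLOR_RGB2HSV).astype(int); H,S,V=hsv[...,0],hsv[...,1],hsv[...,2]
    ok=(d>0)
    out={}
    z=W[...,2]
    for k,m in dict(red=((H<6)|(H>174))&(S>170)&(V>120)&(z>.11),blue=(H>105)&(H<130)&(S>150)&(V>100)&(z>.11)).items():
        ce,a,mm=cen(m&ok); out[k]=ray(*ce,.131,c); print(k,ce,a,out[k],np.median(W[mm],0))
    m=(H>4)&(H<18)&(S>90)&(V>110)&(z<-.05)&(z>-.16)&ok&(np.abs(W[...,1]-.1)<.3)
    ce,a,mm=cen(m); q=W[mm]; print('colander px',ce,a,'z max',np.percentile(q[:,2],[50,90,98]))
    return p,d,c,W,mm,out
if __name__=="__main__":
    for n in sys.argv[1:]:
        p,d,c,W,mm,o=measure(n)
        r,b=o['red'],o['blue']; y=(r-b)[:2]; print('sep',np.linalg.norm(y)); y/=np.linalg.norm(y)
        O=(r+b)[:2]/2; x=np.array([y[1],-y[0]]); print('O',O,'yaw',np.arctan2(x[1],x[0]))
        L=(W[...,:2]-O); X=L@x; Y=L@y; Z=W[...,2]
        R=np.hypot(X,Y); A=np.arctan2(-Y,-X)
        # spout points by depth
        s=(Z>.10)&(Z<.16)&(X<-.03)&(np.abs(Y)<.09)&(d>0)
        for lo in (.05,.09,.13,.17):
            t=s&(R>lo)&(R<lo+.04); print('spout',lo,t.sum(),np.round(np.median(A[t]),3),np.round(np.percentile(Z[t],95),3))
        t=s; print('spout max R',np.percentile(R[t],[95,99]))
        t=(d>0)&(Z>.1)&(Z<.14)&(np.hypot(X,Y+.11)>.03)&(Y<-.12)&(np.hypot(X,Y+.11)<.1)
        print('cold angle',np.round(np.median(np.arctan2(-X[t],-(Y[t]+.11))),3),t.sum(),'maxr',np.percentile(np.hypot(X,Y+.11)[t],98))
        # colander rim : convex hull minEnclosingCircle of rays at rim height
        pts=np.argwhere(mm)[:,::-1]; h=cv2.convexHull(pts.astype(np.int32))[:,0]
        Q=np.array([ray(u,v,-.074,c)[:2] for u,v in h],np.float32)
        (cx,cy),rad=cv2.minEnclosingCircle(Q); C=np.array([cx,cy])-O
        print('col',cx,cy,'rad',rad,'R',np.linalg.norm(C),'ang',np.arctan2(-C@y,-C@x))
        hi=mm&(W[...,2]>-.085); q=W[hi][:,:2].astype(np.float32); print('rim pts',hi.sum(),cv2.fitEllipse(q) if hi.sum()>5 else '')
        for k,(zz,mn) in dict(bottle=(0,0)).items(): pass
E
python3 m.py top0.npz
python3 - <<'E'
import cv2
a=cv2.imread('pics/top0.png')[130:300,190:400]
cv2.imwrite('pics/crop0.png',cv2.resize(a,None,fx=3.5,fy=3.5,interpolation=cv2.INTER_CUBIC))
E
```

```text
red [244.61428571 159.98571429] 70 [0.62757412 0.17598533 0.131     ] [0.62756466 0.17535757 0.12983365]
blue [333.42622951 161.18032787] 61 [ 0.62364351 -0.04348763  0.131     ] [ 0.62390879 -0.04267934  0.1303448 ]
colander px [253.15737052 230.10956175] 1004 z max [-0.10668714 -0.07760244 -0.07178279]
sep 0.21950815797227888
O [0.62560881 0.06624885] yaw -0.017907383261936367
spout 0.05 161 -0.1 0.149
spout 0.09 162 -0.115 0.147
spout 0.13 159 -0.113 0.144
spout 0.17 147 -0.115 0.136
spout max R [0.58631518 0.60840352]
cold angle 0.19 145 maxr 0.08746270776223397
col 0.4591568112373352 0.1689031720161438 rad 0.06413569301366806 R 0.19556118843366413 ang -0.5347157943604566
rim pts 199 ((0.4586755931377411, 0.16722343862056732), (0.12192286550998688, 0.12257882952690125), 148.0197296142578)
```

View pics/crop0.png

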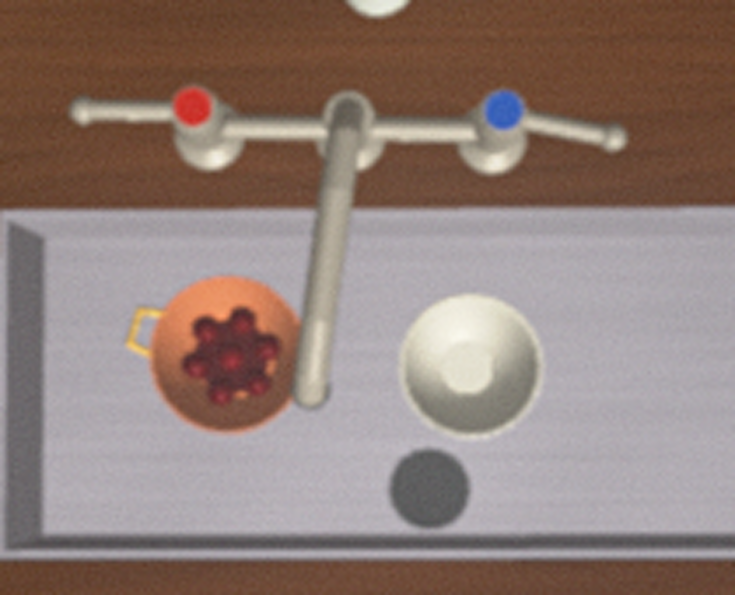

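The crop confirms the target: the copper colander is in the sink, left of the tap, with the white bowl to the right. The caps are 219.5 mm apart (220 expected) and the rim is 128 mm across (130 expected). The spout is at -0.113 and must go to about -0.53. The cold lever is at about 0.19.

```bash
cat > g.py <<'E'
from h import *
import sys
from scipy.spatial.transform import Rotation as Ro
s=sensors.get_state(); R=Ro.from_quat(s['eef_rot']); M=R.as_matrix()
yx=np.arctan2(M[1,0],M[0,0]); print('tcp',s['tool_pos'].round(4),'tool-x yaw',yx.round(4),'z',M[:,2].round(3),s['clock'])
for a in sys.argv[1:]:
    t=np.array([float(k) for k in a.split(',')]); sh=M.T@(t[:3]-s['tool_pos'])/.3
    tw=(yx-t[3]+np.pi)%(2*np.pi)-np.pi if len(t)>3 else 0
    print(a,sh.round(3),round(tw/2/np.pi,4))
E
python3 g.py .33,-.37,.238,0 .41,-.17,.238,0 .47,.015,.238,0
```

```text
tcp [ 0.2539 -0.5705  0.238 ] tool-x yaw 0.4189 z [-0.001  0.001 -1.   ] 0.1
.33,-.37,.238,0 [ 0.504 -0.507  0.001] 0.0667
.41,-.17,.238,0 [ 1.018e+00 -1.008e+00  1.000e-03] 0.0667
.47,.015,.238,0 [ 1.452 -1.49   0.002] 0.0667
```

Call:
send_rows --rows "0.98 -0.98 0 0.0667;0.98 -0.98 0 0.0667;0.98 -0.98 0 0.0667;0.98 -0.98 0 0.0667;0.98 -0.98 0 0.0667;0.98 -0.98 0 0.0667;0.98 -0.98 0 0.0667;0.98 -0.98 0 0.0667;0.98 -0.98 0 0.0667;0.98 -0.98 0 0.0667" --jaw 1 --force 20

```text
clock: 0.93
tool_pos: [0.4034, -0.1807, 0.2386]
eef_rot: [1.0, -0.0, -0.0, -0.0]
contact_force: [0.3, -0.2, -0.1]
opening: 0.268
finger_force: 0.0
```

```bash
python3 g.py .47,.015,.238,0 .47,.015,.11,0
```

```text
tcp [ 0.4034 -0.1807  0.2386] tool-x yaw -0.0003 z [-0.  0. -1.] 0.9333
.47,.015,.238,0 [ 0.222 -0.653  0.002] -0.0
.47,.015,.11,0 [ 0.222 -0.652  0.429] -0.0
```

Call:
send_rows --rows "0.22 -0.64 0 0;0.22 -0.64 0 0;0.22 -0.64 0 0;0.22 -0.64 0 0;0.22 -0.64 0 0;0.22 -0.64 0 0;0.22 -0.64 0.2 0;0.22 -0.64 0.43 0;0.22 -0.64 0.43 0;0.22 -0.64 0.43 0"

```text
clock: 1.77
tool_pos: [0.4649, 0.009, 0.1035]
eef_rot: [1.0, 0.0, -0.007, 0.001]
contact_force: [-1.2, 0.8, 0.1]
opening: 0.007
finger_force: 0.0
```

```bash
python3 - <<'E'
from h import *
for n in ("scene","top"):
    p,d,c=snap(n); np.savez(n+"1.npz",p=p,d=d,c=c)
    a=p[90:330,150:470] if n=="scene" else p[130:330,180:440]
    cv2.imwrite(f"pics/{n}1.png",cv2.resize(a[...,::-1],None,fx=2.4,fy=2.4))
E
python3 g.py
```

```text
tcp [0.4679 0.0088 0.1087] tool-x yaw -0.0004 z [-0.005 -0.001 -1.   ] 1.8667
```

View pics/scene1.png

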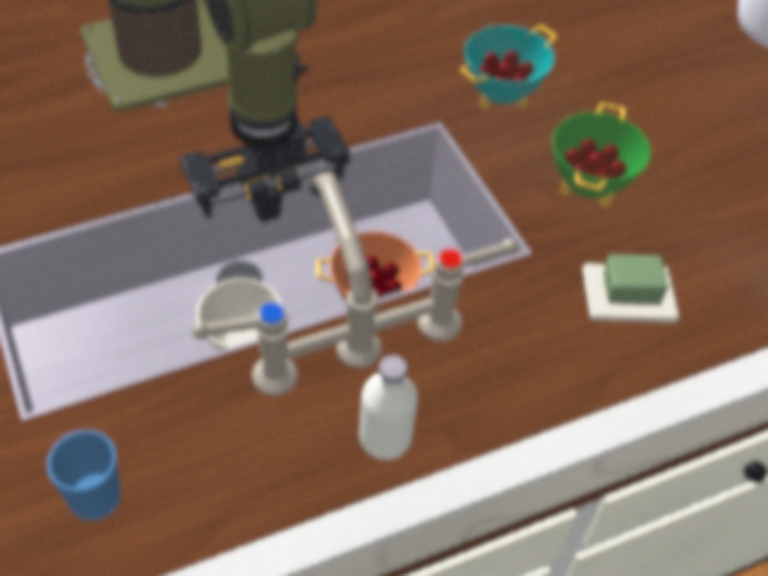

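The fingertip at crop (265,205) is beside the spout on the cold side, clear of everything. Next I push towards +y, first part of the way.

Call:
send_rows --rows "0.01 -0.05 0 0;0.01 -0.1 0 0;0.01 -0.13 0 0;0.01 -0.16 0 0;0.01 -0.19 0 0;0.01 -0.22 0 0;0.01 -0.25 0 0;0.01 -0.28 0 0;0.01 -0.3 0 0;0.01 -0.3 0 0"

```text
clock: 2.7
tool_pos: [0.4718, 0.1013, 0.1095]
eef_rot: [1.0, 0.001, -0.0, -0.001]
contact_force: [0.7, 0.7, -0.2]
opening: 0.004
finger_force: 0.0
```

```bash
cat > sp.py <<'E'
from h import *
import sys
O=np.array([.6256,.0662]); yaw=-.018; x=np.array([np.cos(yaw),np.sin(yaw)]); y=np.array([-x[1],x[0]])
for n in sys.argv[2:]:
    p,d,c=snap(n); np.savez(n+sys.argv[1]+".npz",p=p,d=d,c=c)
    W=cloud(d,c); hsv=cv2.cvtColor(p,cv2.COLOR_RGB2HSV); L=W[...,:2]-O; X=L@x;Y=L@y;Z=W[...,2]; Rr=np.hypot(X,Y);A=np.arctan2(-Y,-X)
    s=(Z>.125)&(Z<.15)&(X<-.02)&(abs(A)<1)&(hsv[...,2]>95)&(d>0)
    for lo in (.03,.06,.09,.12,.15):
        t=s&(Rr>lo)&(Rr<lo+.03); print(n,lo,t.sum(),np.percentile(A[t],[5,50,95]).round(3) if t.sum() else '')
E
python3 sp.py 2 scene top; python3 g.py
```

```text
scene 0.03 81 [-0.682 -0.41  -0.178]
scene 0.06 65 [-0.559 -0.404 -0.256]
scene 0.09 68 [-0.515 -0.403 -0.297]
scene 0.12 58 [-0.49  -0.402 -0.32 ]
scene 0.15 36 [-0.478 -0.402 -0.325]
top 0.03 116 [-0.629 -0.358 -0.111]
top 0.06 84 [-0.532 -0.423 -0.235]
top 0.09 2 [-0.514 -0.504 -0.493]
top 0.12 0 
top 0.15 0 
tcp [0.4718 0.1    0.1095] tool-x yaw 0.0013 z [-0.001  0.    -1.   ] 2.8
```

Call:
send_rows --rows "0 -0.015 0 0;0 -0.03 0 0;0 -0.045 0 0;0 -0.055 0 0;0 -0.065 0 0;0 -0.065 0 0;0 -0.065 0 0"

```text
clock: 3.38
tool_pos: [0.4722, 0.1193, 0.1097]
eef_rot: [1.0, 0.0, 0.0, -0.0]
contact_force: [0.3, 0.3, -0.5]
opening: 0.006
finger_force: 0.1
```

```bash
python3 sp.py 3 scene; python3 g.py
```

```text
scene 0.03 76 [-0.746 -0.545 -0.285]
scene 0.06 59 [-0.661 -0.522 -0.37 ]
scene 0.09 63 [-0.614 -0.515 -0.406]
scene 0.12 56 [-0.594 -0.512 -0.438]
scene 0.15 43 [-0.574 -0.509 -0.426]
tcp [0.4723 0.1192 0.1097] tool-x yaw 0.0004 z [ 0.     0.001 -1.   ] 3.4333
```

Call:
send_rows --rows "0 0.05 0 0;0 0.15 0 0;0 0.3 0 0;0 0.4 -0.1 0;0.05 0.5 -0.25 0;0.1 0.62 -0.36 0;0.2 0.74 -0.36 0;0.3 0.86 -0.36 0;0.4 0.95 -0.36 0;0.4 0.95 -0.36 0"

```text
clock: 4.27
tool_pos: [0.5942, -0.1704, 0.2188]
eef_rot: [1.0, -0.002, 0.002, 0.001]
contact_force: [1.0, -0.0, -0.5]
opening: 0.004
finger_force: 0.0
```

```bash
python3 sp.py 4 top scene; python3 g.py;  python3 m.py top4.npz
python3 - <<'E'
import numpy as np,cv2
p=np.load('top4.npz',allow_pickle=True)['p']
cv2.imwrite('pics/top4.png',cv2.resize(p[130:300,190:440,::-1],None,fx=3,fy=3,interpolation=cv2.INTER_CUBIC))
E
```

```text
top 0.03 116 [-0.726 -0.466 -0.224]
top 0.06 118 [-0.628 -0.486 -0.346]
top 0.09 119 [-0.594 -0.488 -0.391]
top 0.12 119 [-0.576 -0.488 -0.415]
top 0.15 116 [-0.557 -0.491 -0.434]
scene 0.03 80 [-0.786 -0.525 -0.277]
scene 0.06 62 [-0.659 -0.534 -0.372]
scene 0.09 61 [-0.612 -0.508 -0.406]
scene 0.12 60 [-0.587 -0.52  -0.442]
scene 0.15 36 [-0.57  -0.509 -0.442]
tcp [ 0.5949 -0.1718  0.218 ] tool-x yaw -0.0064 z [ 0.004 -0.003 -1.   ] 4.3667
red [244.52173913 159.98550725] 69 [0.62757563 0.17621456 0.131     ] [0.6276491  0.17537217 0.13070993]
blue [333.33870968 161.14516129] 62 [ 0.62373199 -0.04327251  0.131     ] [ 0.62396004 -0.04262255  0.13030791]
colander px [253.74626866 232.14179104] 938 z max [-0.10491097 -0.07711538 -0.07308786]
sep 0.21952072263927688
O [0.62565381 0.06647102] yaw -0.01751012146583539
spout 0.05 160 -0.474 0.149
spout 0.09 158 -0.486 0.146
spout 0.13 159 -0.489 0.144
spout 0.17 75 -0.465 0.136
spout max R [0.58764643 0.61008268]
cold angle 0.196 67 maxr 0.058864048995608494
col 0.460305392742157 0.16686128079891205 rad 0.0661105215549469 R 0.19343811384120438 ang -0.5281455860569209
rim pts 211 ((0.45859792828559875, 0.1670239120721817), (0.12148847430944443, 0.1237044632434845), 171.47915649414062)
```

View pics/top4.png

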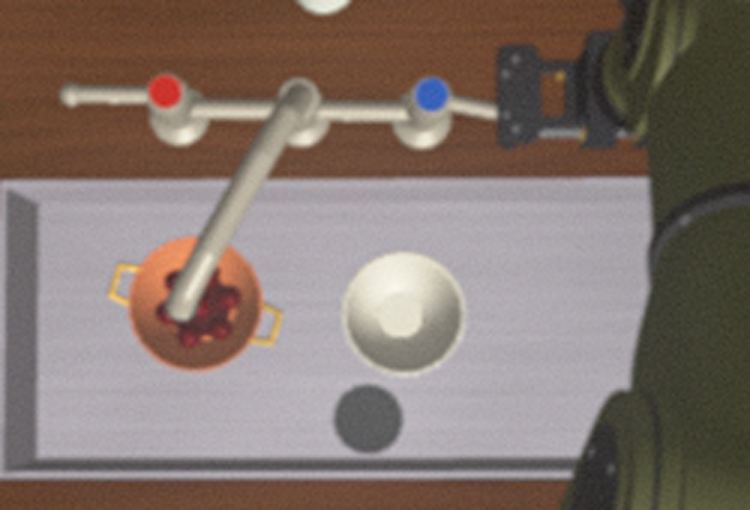

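The spout now stands at about -0.495 (top view) against the colander's -0.527, so the outlet is over the colander but about 5 mm short. I'll go back and nudge it.

```bash
python3 g.py .472,.06,.218,0 .472,.06,.11,0
```

```text
tcp [ 0.5949 -0.1718  0.218 ] tool-x yaw -0.0064 z [ 0.004 -0.003 -1.   ] 4.3667
.472,.06,.218,0 [-0.415 -0.77  -0.005] -0.001
.472,.06,.11,0 [-0.416 -0.771  0.355] -0.001
```

Call:
send_rows --rows "-0.41 -0.77 0 0;-0.41 -0.77 0 0;-0.41 -0.77 0 0;-0.41 -0.77 0 0;-0.41 -0.77 0 0;-0.41 -0.77 0 0;-0.41 -0.77 0.1 0;-0.41 -0.77 0.25 0;-0.41 -0.77 0.36 0;-0.41 -0.77 0.36 0"

```text
clock: 5.2
tool_pos: [0.4641, 0.0655, 0.1044]
eef_rot: [1.0, 0.001, -0.006, 0.001]
contact_force: [-0.4, -0.1, 0.6]
opening: 0.004
finger_force: 0.0
```

Call:
send_rows --rows "0 -0.04 0 0;0 -0.08 0 0;0 -0.11 0 0;0 -0.14 0 0;0 -0.16 0 0;0 -0.16 0 0;0 -0.16 0 0"

```text
clock: 5.78
tool_pos: [0.4694, 0.1127, 0.1103]
eef_rot: [1.0, 0.0, 0.0, 0.0]
contact_force: [0.4, 0.4, 0.2]
opening: 0.006
finger_force: 0.0
```

```bash
python3 g.py .472,.1245,.11,0
```

```text
tcp [0.4694 0.1127 0.1103] tool-x yaw 0.0002 z [ 0.001 -0.    -1.   ] 5.7833
.472,.1245,.11,0 [ 0.009 -0.039  0.001] 0.0
```

Call:
send_rows --rows "0.009 0 0 0;0.009 -0.015 0 0;0.009 -0.03 0 0;0.009 -0.04 0 0;0.009 -0.04 0 0;0.009 -0.04 0 0"

```text
clock: 6.28
tool_pos: [0.4719, 0.1249, 0.1096]
eef_rot: [1.0, 0.0, -0.0, 0.0]
contact_force: [-0.2, -0.1, -0.8]
opening: 0.005
finger_force: 0.1
```

Call:
send_rows --rows "0 0.05 0 0;0 0.15 0 0;0 0.3 0 0;0 0.4 -0.1 0;0.05 0.5 -0.25 0;0.1 0.62 -0.36 0;0.2 0.74 -0.36 0;0.3 0.86 -0.36 0;0.4 0.98 -0.36 0;0.4 0.98 -0.36 0"

```text
clock: 7.12
tool_pos: [0.5932, -0.1722, 0.2187]
eef_rot: [1.0, -0.001, 0.001, 0.0]
contact_force: [0.4, -0.5, -0.4]
opening: 0.002
finger_force: 0.0
```

```bash
python3 sp.py 5 top scene; python3 m.py top5.npz | grep -E "col|cold|rim";  python3 - <<'E'
import numpy as np
P=np.array([.6238,-.0433]); yaw=-.018
Rm=np.array([[np.cos(yaw),-np.sin(yaw)],[np.sin(yaw),np.cos(yaw)]])
for th in (.1,.19,.4,.6,.8,1.,1.15,1.25,1.3):
    u=Rm@[-np.sin(th),-np.cos(th)]; t=Rm@[-np.cos(th),np.sin(th)]
    sup=.009*abs(t[0])+.0175*abs(t[1]); print(th,(P+.068*u-(.007+sup)*t).round(4))
E
python3 g.py .66,-.12,.218,0 .66,-.12,.11,0
```

```text
top 0.03 117 [-0.758 -0.491 -0.238]
top 0.06 120 [-0.656 -0.507 -0.378]
top 0.09 121 [-0.622 -0.515 -0.42 ]
top 0.12 120 [-0.602 -0.519 -0.444]
top 0.15 117 [-0.588 -0.518 -0.46 ]
scene 0.03 77 [-0.826 -0.564 -0.325]
scene 0.06 64 [-0.71  -0.569 -0.407]
scene 0.09 60 [-0.644 -0.553 -0.437]
scene 0.12 59 [-0.616 -0.544 -0.467]
scene 0.15 34 [-0.601 -0.54  -0.477]
colander px [254.02829162 232.4515778 ] 919 z max [-0.10441261 -0.07737129 -0.07265681]
cold angle 0.201 74 maxr 0.06094136327645634
col 0.460309237241745 0.1682964563369751 rad 0.0675443634390831 R 0.1943083642908307 ang -0.5338294901696694
rim pts 207 ((0.458445280790329, 0.16710366308689117), (0.12163472920656204, 0.12377142161130905), 162.84426879882812)
0.1 [ 0.6337 -0.1129]
0.19 [ 0.6288 -0.1138]
0.4 [ 0.6166 -0.1145]
0.6 [ 0.6043 -0.1129]
0.8 [ 0.5919 -0.1087]
1.0 [ 0.5799 -0.1017]
1.15 [ 0.5717 -0.0945]
1.25 [ 0.5668 -0.0888]
1.3 [ 0.5645 -0.0857]
tcp [ 0.5946 -0.1764  0.2179] tool-x yaw -0.0081 z [ 0.005 -0.005 -1.   ] 7.2167
.66,-.12,.218,0 [ 0.216 -0.19  -0.   ] -0.0013
.66,-.12,.11,0 [ 0.215 -0.191  0.36 ] -0.0013
```

The spout is at about -0.525 and the colander at -0.53, so they're matched. Next is the cold lever.

Call:
send_rows --rows "0.22 -0.19 0 0;0.22 -0.19 0 0;0.22 -0.19 0 0;0.22 -0.19 0.1 0;0.22 -0.19 0.25 0;0.22 -0.19 0.36 0;0.22 -0.19 0.36 0;0.22 -0.19 0.36 0"

```text
clock: 7.88
tool_pos: [0.6561, -0.1114, 0.1082]
eef_rot: [1.0, 0.0, -0.002, -0.001]
contact_force: [0.4, 0.4, -0.1]
opening: 0.004
finger_force: 0.0
```

```bash
python3 g.py .6288,-.1138,.108 .6166,-.1145,.108 .6043,-.1129,.108 .5919,-.1087,.108 .5799,-.1017,.108 .5717,-.0945,.108 .5668,-.0888,.108
```

```text
tcp [ 0.6561 -0.1114  0.1082] tool-x yaw 0.0007 z [-0.005  0.001 -1.   ] 7.8833
.6288,-.1138,.108 [-0.091  0.008  0.001] 0.0
.6166,-.1145,.108 [-0.132  0.01   0.001] 0.0
.6043,-.1129,.108 [-0.173  0.005  0.001] 0.0
.5919,-.1087,.108 [-0.214 -0.009  0.002] 0.0
.5799,-.1017,.108 [-0.254 -0.032  0.002] 0.0
.5717,-.0945,.108 [-0.281 -0.056  0.002] 0.0
.5668,-.0888,.108 [-0.297 -0.075  0.002] 0.0
```

Call:
send_rows --rows "-0.05 0.01 0 0;-0.09 0.01 0 0;-0.13 0.01 0 0;-0.17 0.005 0 0;-0.19 0 0 0;-0.21 -0.01 0 0;-0.23 -0.02 0 0;-0.25 -0.03 0 0;-0.27 -0.045 0 0;-0.28 -0.055 0 0"

```text
clock: 8.72
tool_pos: [0.5727, -0.0958, 0.1098]
eef_rot: [1.0, -0.0, -0.001, 0.0]
contact_force: [3.1, -1.1, 1.4]
opening: 0.012
finger_force: 1.7
```

```bash
python3 g.py .5668,-.0888,.108 .5645,-.0857,.108 .562,-.08,.108
```

```text
tcp [ 0.5727 -0.0958  0.1098] tool-x yaw -0.0003 z [-0.001 -0.    -1.   ] 8.7167
.5668,-.0888,.108 [-0.02  -0.023  0.006] 0.0
.5645,-.0857,.108 [-0.027 -0.034  0.006] 0.0
.562,-.08,.108 [-0.036 -0.053  0.006] 0.0
```

Call:
send_rows --rows "-0.01 -0.012 0 0;-0.02 -0.023 0 0;-0.023 -0.03 0 0;-0.025 -0.035 0 0;-0.025 -0.035 0 0;-0.025 -0.035 0 0"

```text
clock: 9.22
tool_pos: [0.5671, -0.0864, 0.1096]
eef_rot: [1.0, -0.0, 0.001, 0.001]
contact_force: [5.2, -3.7, 0.7]
opening: 0.002
finger_force: 3.0
```

```bash
cat > lv.py <<'E'
from h import *
import sys
P=np.array([.6238,-.0433]); yaw=-.018; x=np.array([np.cos(yaw),np.sin(yaw)]); y=np.array([-x[1],x[0]])
for n in sys.argv[2:]:
    p,d,c=snap(n); np.savez(n+sys.argv[1]+".npz",p=p,d=d,c=c); W=cloud(d,c); V=cv2.cvtColor(p,cv2.COLOR_RGB2HSV)[...,2]
    L=W[...,:2]-P; X=L@x;Y=L@y; r=np.hypot(X,Y); t=(d>0)&(abs(W[...,2]-.117)<.012)&(r>.025)&(r<.095)&(V>95)
    for lo in (.025,.045,.065): 
        q=t&(r>lo)&(r<lo+.02); print(n,lo,q.sum(),np.percentile(np.arctan2(-X[q],-Y[q]),[10,50,90]).round(3) if q.sum() else '')
E
python3 lv.py 6 scene; python3 g.py
```

```text
scene 0.025 34 [0.994 1.105 1.327]
scene 0.045 34 [0.914 1.178 1.292]
scene 0.065 5 [0.648 0.682 1.079]
tcp [ 0.5671 -0.0864  0.1096] tool-x yaw -0.0009 z [ 0.001 -0.002 -1.   ] 9.2667
```

Call:
send_rows --rows "-0.003 -0.01 0 0;-0.005 -0.02 0 0;-0.005 -0.02 0 0;-0.005 -0.02 0 0"

```text
clock: 9.6
tool_pos: [0.5669, -0.0859, 0.11]
eef_rot: [1.0, -0.002, 0.002, 0.004]
contact_force: [7.4, -12.2, -1.9]
opening: 0.003
finger_force: 7.0
```

Call:
send_rows --rows "0 -0.01 0 0;0 -0.015 0 0;0 -0.015 0 0"

```text
clock: 9.85
tool_pos: [0.5668, -0.0855, 0.11]
eef_rot: [1.0, -0.004, 0.002, 0.006]
contact_force: [8.0, -19.5, -1.8]
opening: 0.007
finger_force: 10.0
```

Call:
send_rows --rows "0 0.03 0 0;0.02 0.1 0 0;0.02 0.2 0 0;0.02 0.3 -0.1 0;0 0.4 -0.3 0;0 0.5 -0.4 0;-0.1 0.6 -0.4 0;-0.2 0.7 -0.4 0;-0.3 0.8 -0.4 0;-0.4 0.85 -0.4 0"

```text
clock: 10.68
tool_pos: [0.45, -0.3258, 0.229]
eef_rot: [1.0, -0.0, -0.002, -0.001]
contact_force: [-0.3, -0.3, 0.4]
opening: 0.002
finger_force: 0.0
```

```bash
python3 lv.py 7 top scene; python3 sp.py 8 top; python3 m.py top8.npz | grep -E "col|rim|red"
python3 - <<'E'
import numpy as np,cv2
p=np.load('top8.npz',allow_pickle=True)['p']
cv2.imwrite('pics/top8.png',cv2.resize(p[80:310,100:460,::-1],None,fx=2.2,fy=2.2,interpolation=cv2.INTER_CUBIC))
E
```

```text
top 0.025 45 [1.064 1.215 1.362]
top 0.045 44 [1.136 1.242 1.329]
top 0.065 55 [1.147 1.243 1.321]
scene 0.025 37 [0.947 1.092 1.332]
scene 0.045 32 [1.079 1.165 1.29 ]
scene 0.065 39 [1.118 1.183 1.296]
top 0.03 116 [-0.761 -0.483 -0.243]
top 0.06 116 [-0.664 -0.511 -0.376]
top 0.09 121 [-0.626 -0.517 -0.421]
top 0.12 119 [-0.601 -0.519 -0.444]
top 0.15 112 [-0.587 -0.521 -0.462]
red [244.60869565 159.91304348] 69 [0.62775555 0.17599981 0.131     ] [0.62807879 0.17538201 0.12936236]
colander px [253.95978261 232.35978261] 920 z max [-0.10502837 -0.0770762  -0.07195932]
cold angle 1.239 130 maxr 0.08763337854806846
col 0.4577539265155792 0.1677103042602539 rad 0.0654311329126358 R 0.19631653274930158 ang -0.5255265173482957
rim pts 216 ((0.45832884311676025, 0.1671311855316162), (0.12153197079896927, 0.12285785377025604), 150.5692596435547)
```

View pics/top8.png

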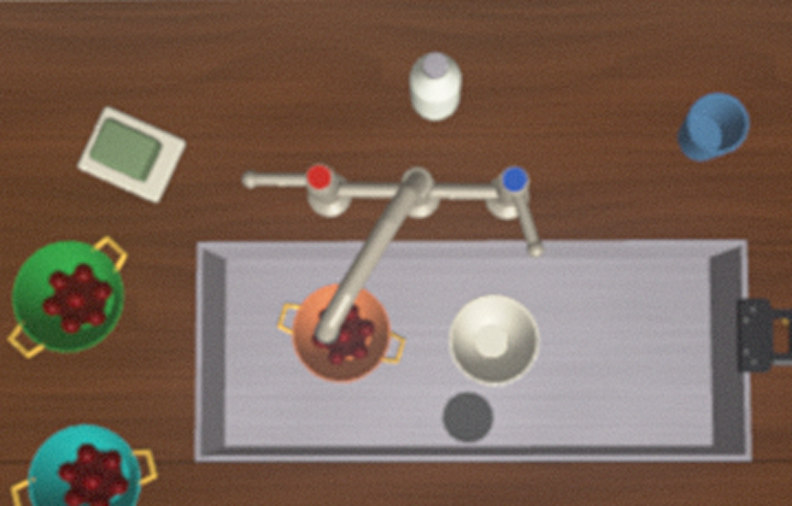

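The spout tip at (327,330) is over the copper colander, allowing for its height above it. The cold lever is at its stop (1.24), the hot lever is unmoved, and the hand is clear.

```bash
python3 -c "
from plant import finish_job
print(finish_job())"
```

```text
the job is handed in; nothing more can be done
None
```

The job is handed in: the spout outlet is over the copper colander to within about 6 mm of its middle by the camera, then the cold lever was pushed to its stop, the hot lever, colander and bowl look unmoved, and the hand is clear.

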